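Start the screw of a mould press

ROBOT

A 6-joint arm with a two-finger parallel gripper is mounted at the origin on the work surface. World frame = base frame: x ahead of the robot, y to its left, z up, the work surface at z = 0. Lengths are in m, angles in rad, forces in N, time in s.
With the tool pointing down it reaches from about 0.225 to 0.725 m from the base axis. Payload 3.1 kg.
Tool frame: the origin (TCP) lies midway between the tips of the shut fingers; the grasp point (between the pads) lies 19 mm behind it; z points along the fingers, y is the line along which they close (so a half turn about z gives the same grasp; the last joint's range is limited). The gripper opens to 85 mm and grips with 20 to 120 N. Pads are 22 mm wide; open, the fingers measure 114 mm over their backs; the gripper's body (76 mm by 85 mm) begins 54 mm behind the grasp point. The pads swing forward as they close: fully open they stand 13 mm farther back than shut.
Start: joints at [1.11, 0.048, 0.099, 1.622, 0, 1.443], TCP at [0.172, 0.496, 0.231] pointing down, gripper open.
Joint ranges: [-2.91, 2.91], [-0.99, 1.94], [-1.21, 1.42], [-2.12, 2.29], [-1.49, 1.47], [-3.14, 3.14]. Speed limits (rad/s): [2.79, 2.79, 3.14, 3.14, 3.14, 3.14].

INTERFACE

Orientations are given as a unit quaternion [w, x, y, z].
In Python, from rig import * gives the robot as it stands. The module is installed in compiled form; this text tells all that it offers.
- The arm moves only by the tool drive_tool, never from a script. Its argument "steps" is one flat list of numbers, 7 for each row, row after row: the shift along the tool's x, y, z in cm, then the turn, a rotation vector about the tool's x, y, z in degrees, then the finger opening in cm, from 0 to 8.54. A call has 1 to 12 rows; each row shifts and turns the commanded pose from where the row before left it, along the tool's axes as they then stand; what a row does not reach is not made up. A row lasts 1/10 s, in which the tool goes at most 50 mm and 8.59 degrees, less where a joint would pass 70% of its speed; a pose out of reach is approached as far as the arm can. A call is refused whole if a number of a shift passes 5 or a number of a turn 8.59, either way. A call with a gripper value outside its range is refused whole. The fingers move at their own pace and stop on an object; "grip_force" is the grip in N (left out, the last holds). Time passes only in rows, so rows that do not move let the fingers close. It gives the time, the measured TCP pose, the force, the opening and the grip force at its end, in the units of the state.
- observe(): the state, without advancing time (a new reading comes with each control period).
- grab_frame(name): name is "scene" or "top" or "wrist"; returns a dict with "img" (420x560x3 uint8, red, green, blue), "range_z" (420x560 float32, m along the optical axis (not along the pixel's ray), 0 where there is no reading), "fx", "fy", "cx", "cy" (pixels), "k1" (the pictures are not rectified: a ray, as slopes to the right and down, at radius r is drawn at 1 + k1 r^2 times it, then the intrinsics apply), "R" (3x3) and "t" (3): a world point X has camera coordinates R X + t; the wrist camera has in their place "T_tool_cam" (4x4, takes a point from camera to tool coordinates, whose origin is the TCP and whose axes are the flange's). Camera axes: x right, y down, z forward; pixel columns grow to the right and rows downward; lengths in m; the calibration is good to about 2 mm. A picture is of the moment at which its call begins: read the wrist's pose just before it.
- job_done(): hands the job in; it is judged then, once.
The state is a dict: "time_s": time; "joint_pos": joint angles; "qd": joint speeds; "joint_torque": joint torques, N m; "eef_pos": TCP position; "ee_rot": TCP orientation; "contact_force": force on the tool from outside, world axes, zero at the start; "torque": the same for the moment, N m; "grip_width": finger opening in m; "grip_force": force on a finger pad.
Only numpy, scipy, OpenCV 4.12 (cv2) and the standard library are available. Lean on these libraries where they do the work, as an engineer would, in place of code of your own. Each camera call takes 0.05 s, during which the arm holds its last target. There are 200 camera calls.

TASK

The screw of the small mould press only stands loose on its brass threaded boss: turn it backward (anticlockwise seen from above) until you feel it drop into the start of the thread, then turn it forward (clockwise) one full turn from there. Finish while still gripping the screw's square head with the fingers, holding the screw started at that one turn: do not let go. Leave the steel block, the jar and the bowl around the press where they are.

Things in the scene. Friction and masses are not known exactly. Their poses are not given: they have to be found in the camera images.
- screw: Steel screw, 0.35 kg, upright in the boss. Square head 32 x 32 mm, 30 mm high; origin: head's centre; x, y square to its side faces, z up = turning axis. Under it a 4 mm collar (26 mm across) and an 18 mm shank. It slides by its own weight and turns freely (0.03 N m). A hard grip carries it: to drop, the hand must go down, loosen, or hold with play (at 36 mm opening it slides yet still turns).
- screw_turn (a joint): Turn of the screw, rad; grows forward (clockwise from above). Starts at 0.7 to 2.2, the screw's tooth riding on the flat face that tops the thread. Turned back just below 0 (-0.05 to -0.15) it falls 6 mm into the thread's start; at about -0.65 is a hard stop. Forward from there it sinks 8 mm a turn, with 1.5 mm of play. Undropped, turning forward only meets a stop at about 5.2.
- boss_mouth (a point): Centre of the upper rim of the brass threaded boss, 132 mm above the bench; z up. The boss is a tube 50 mm across, 37 mm high. The head's underside is 33 mm above it at the start. The head's centre is 48 mm above this point on the top face, 42 mm after the drop, about 34 mm after the forward turn; it can be lifted 3 mm at most.
- press: Mould press fixed to the bench, yaw within 0.5. Grey base plate 130 x 130 x 18 mm; origin under its centre, on the screw's axis; y along the crossbar. Two steel columns at y = +-47 mm (nuts on top 24 mm across, 121 mm high) carry the crossbar (36 mm wide, top at 115 mm). A closed aluminium mould lies under the screw, with room to spare.
- bench_block: Bystander: loose steel block 62 x 62 x 22 mm on the bench beside the press; origin at the centre of its underside.
- jar: Bystander: loose glass jar, 56 mm across, 62 mm high, with a lid; origin at the centre of its underside.
- bowl: Bystander: loose dark wooden bowl, 84 mm across, 35 mm high; origin at the centre of its underside.
Not all that is in view belongs to the job. What is shaped like the press but red is not meant.

How it is judged:
On the way:
1. turned backward, the screw has dropped into the start of the thread (value of joint screw_turn below 0.15 rad and z of screw in the frame of boss_mouth below 0.0435 m), for 0.1 s.
At the end, for the whole second after the job is handed in: The screw has been turned forward one turn from the drop (screw_turn between 5.0 and 6.95 rad), has sunk with the thread (head centre 31.5 to 37.5 mm above the boss's rim), and the fingers still grip it (more than 3 N); block, jar and bowl are within 20 mm of where they stood (value of joint screw_turn between 5 and 6.95 rad and z of screw in the frame of boss_mouth between 0.0315 and 0.0375 m and contact force between the fingers and screw above 3 N and distance of each of bench_block, jar, bowl from where it was at the start of the episode below 0.02 m); the arm keeps its last pose, push and grip.
It fails at once if a bystander is pushed or knocked over (distance of any of bench_block, jar, bowl from where it was at the start of the episode above 0.02 m or angle between any of bench_block, jar, bowl's own z axis and vertical above 0.4 rad).
It fails at once if the screw is screwed in much too far (value of joint screw_turn above 8 rad).
It also fails if it takes over 67 s, if anything falls off the work surface, if the arm or the gripper's body presses on something with over 40 N, if the wrist force passes 120 N, or if a joint passes its speed limit or range.

## Working session

There is one attempt and no reset: what is moved stays moved. The work goes in short steps, Python scripts to look and compute and a tool call to move; the robot and the scene stay as the last step left them, time stands still between calls to the robot, and variables do not carry over. Pictures are saved under pics/ and viewed, at most 10 in all, crops included, and the job is handed in when it is done.

Besides the shell and the picture viewer there is one more tool, called after "Request:" as a command line: name --argument value ..., lists and objects as JSON in quotes. drive_tool: Moves the arm, as the interface text tells. Its arguments: {"type":"object","properties":{"steps":{"type":"array","items":{"type":"number"}},"grip_force":{"type":"number"}},"required":["steps"]}

```bash
mkdir -p pics && python3 - <<'E'
from rig import *
import cv2,numpy as np
s=observe();print({k:np.round(v,3).tolist() for k,v in s.items()})
a=[]
for n in ("scene","top"):
    f=grab_frame(n);cv2.imwrite(f"pics/{n}0.png",f["img"][:,:,::-1]);np.savez(f"{n}0.npz",**f);print(n,f["fx"],f["k1"],np.round(f["R"],2).tolist(),f["t"])
E
```

```text
{'time_s': 0.0, 'joint_pos': [1.11, 0.049, 0.098, 1.622, -0.0, 1.443], 'qd': [-0.001, 0.001, 0.002, -0.001, 0.0, -0.001], 'joint_torque': [-0.002, -33.879, 32.001, 0.02, -0.0, 0.0], 'eef_pos': [0.171, 0.496, 0.23], 'ee_rot': [-0.0, 0.166, 0.986, -0.001], 'contact_force': [0.445, 0.496, 0.108], 'torque': [-0.002, 0.007, 0.047], 'grip_force': 0.0, 'grip_width': 0.085}
scene 384.73250335644826 -0.1022166187284501 [[0.4, 0.91, 0.02], [0.78, -0.33, -0.53], [-0.48, 0.23, -0.85]] [-0.28528357 -0.34558123  1.198557  ]
top 488.23780265092734 -0.047835859081793566 [[-0.02, -1.0, -0.01], [-0.99, 0.03, -0.13], [0.13, 0.0, -0.99]] [0.09173906 0.57014549 1.20001305]
```

View pics/scene0.png

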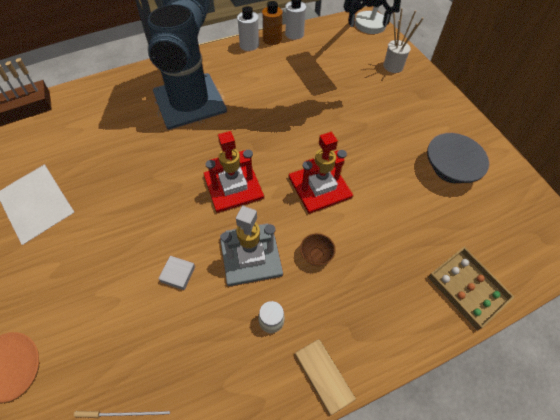

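View pics/top0.png

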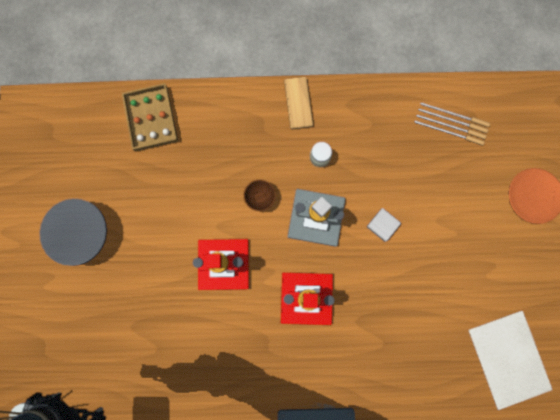

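The press that is meant is the grey one: scene (250,250), top (317,217). The red ones, at top (223,264) and (307,298), are decoys. Bystanders in the top view are the block (384,225), jar (321,153) and bowl (259,195). I'll confirm in an enlarged crop and measure.

```bash
cat > h.py <<'E'
import numpy as np,cv2
def rays(f,uv):
    K=np.array([[f["fx"],0,f["cx"]],[0,f["fy"],f["cy"]],[0,0,1.]])
    p=cv2.undistortPoints(np.float64(uv).reshape(-1,1,2),K,np.array([float(f["k1"]),0,0,0]))[:,0]
    return np.c_[p,np.ones(len(p))]
def onplane(f,uv,z):
    d=rays(f,uv)@f["R"]; c=-f["R"].T@f["t"]
    return c+d*((z-c[2])/d[:,2])[:,None]
def cloud(f):
    v,u=np.mgrid[:420,:560]; d=rays(f,np.c_[u.ravel(),v.ravel()])
    return ((d*f["range_z"].reshape(-1,1)-f["t"])@f["R"]).reshape(420,560,3)
E
python3 - <<'E'
from h import *
T=dict(np.load("top0.npz"));S=dict(np.load("scene0.npz"))
for n,f,(u,v) in (("T",T,(317,215)),("S",S,(250,240))):
    P=cloud(f); P[f["range_z"]==0]=np.nan
    m=np.zeros((420,560),bool); m[v-50:v+50,u-50:u+50]=1
    img=f["img"].astype(int); sat=img.max(2)-img.min(2)
    h=m&(P[...,2]>.183)&(P[...,2]<.21)&(sat<40)
    ys,xs=np.nonzero(h); print(n,len(xs),xs.mean(),ys.mean(),np.nanmedian(P[h],0))
    r=cv2.minAreaRect(onplane(f,np.c_[xs,ys],.195)[:,:2].astype(np.float32)*1000);print(n,"rect",r)
    bp=m&(abs(P[...,2]-.018)<.006)&(sat<45)
    print("base",bp.sum(),cv2.minAreaRect(P[bp][:,:2].astype(np.float32)*1000))
print("top pts block,jar,bowl",[onplane(T,[q],z).round(3).tolist() for q,z in (((384,225),.022),((321,153),.062),((259,195),.035))])
a=cv2.resize(T["img"][160:270,260:370],(400,400),interpolation=2);b=cv2.resize(S["img"][195:295,200:300],(400,400),interpolation=2)
cv2.imwrite("pics/crop.png",np.hstack([a,b])[:,:,::-1])
E
```

```text
T 214 321.64953271028037 205.64018691588785 [ 0.57762171 -0.01904352  0.19500638]
T rect ((578.1826782226562, -17.98358917236328), (31.507102966308594, 33.55213165283203), 43.48320770263672)
base 1440 ((589.54638671875, -15.0745849609375), (200.1414031982422, 182.88157653808594), 32.50058364868164)
S 286 246.006993006993 216.1153846153846 [ 0.58158313 -0.01902867  0.19523574]
S rect ((581.8284912109375, -19.454177856445312), (34.65321350097656, 37.70716094970703), 44.706321716308594)
base 1340 ((517.2574462890625, -5.5347747802734375), (130.49148559570312, 254.19187927246094), 78.01319885253906)
top pts block,jar,bowl [[[0.552, -0.192, 0.022]], [[0.735, -0.033, 0.062]], [[0.636, 0.127, 0.035]]]
```

View pics/crop.png

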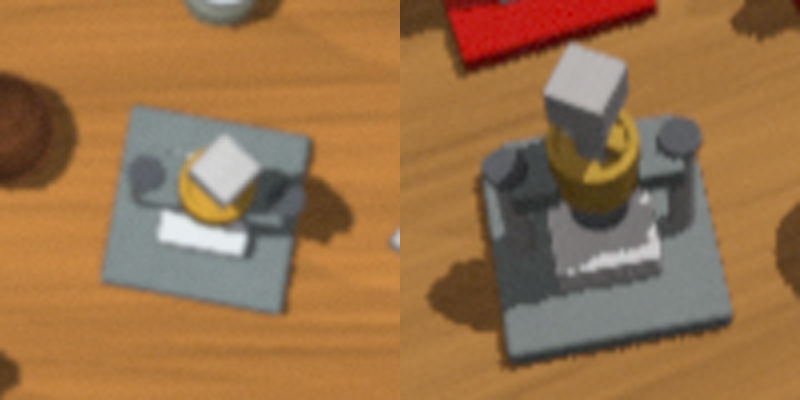

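The crop confirms it: the grey press, with the steel square head on brass (crop left (225,168), right (585,80)). Head top measures z=0.195, as it should, at about (0.580,-0.019), and its faces lie at about 44° azimuth. Next I compute the transfer moves.

```bash
cat >> h.py <<'E'
from scipy.spatial.transform import Rotation as Ro
def rows(s,target,rz,n):
    """n rows to target xyz with total turn rz deg about tool z (from measured state)"""
    w,x,y,z=s["ee_rot"]; R=Ro.from_quat([x,y,z,w]); d=(np.array(target)-s["eef_pos"])/n
    for i in range(n):
        print(np.round(R.inv().apply(d)*100,2), round(rz/n,2)); R=R*Ro.from_euler("z",rz/n,degrees=True)
def az(s):
    w,x,y,z=s["ee_rot"]; M=Ro.from_quat([x,y,z,w]).as_matrix(); return np.degrees(np.arctan2(M[1,1],M[0,1])),M[:,2]
E
python3 - <<'E'
from h import *
from rig import *
s=observe();print(az(s));rows(s,(.580,-.019,.27),117,14)
E
```

```text
(np.float64(70.93211418482382), array([-9.58448469e-04, -1.92318891e-03, -9.99997691e-01]))
[-3.96 -2.52 -0.28] 8.36
[-4.28 -1.92 -0.28] 8.36
[-4.52 -1.28 -0.28] 8.36
[-4.66 -0.61 -0.28] 8.36
[-4.69  0.08 -0.28] 8.36
[-4.63  0.76 -0.28] 8.36
[-4.47  1.42 -0.28] 8.36
[-4.22  2.06 -0.28] 8.36
[-3.88  2.65 -0.28] 8.36
[-3.45  3.19 -0.28] 8.36
[-2.95  3.65 -0.28] 8.36
[-2.39  4.04 -0.28] 8.36
[-1.77  4.35 -0.28] 8.36
[-1.12  4.56 -0.28] 8.36
```

Request:
drive_tool --steps '[-4,-2.5,-0.6,0,0,8.4,8.5,-4.3,-1.9,-0.6,0,0,8.4,8.5,-4.5,-1.3,-0.6,0,0,8.4,8.5,-4.7,-0.6,-0.6,0,0,8.4,8.5,-4.7,0.1,-0.6,0,0,8.4,8.5,-4.6,0.8,-0.6,0,0,8.4,8.5,-4.5,1.4,0,0,0,8.4,8.5]' --grip_force 20

```text
time_s: 0.8
eef_pos: [0.3774, 0.2369, 0.2679]
ee_rot: [0.0, 0.631, 0.776, 0.001]
contact_force: [0.0, -0.3, 0.5]
grip_width: 0.0849
grip_force: 0.0
```

Request:
drive_tool --steps '[-4.2,2.1,0,0,0,8.4,8.5,-3.9,2.6,0,0,0,8.4,8.5,-3.4,3.2,0,0,0,8.4,8.5,-2.9,3.6,0,0,0,8.4,8.5,-2.4,4,0,0,0,8.4,8.5,-1.8,4.3,0,0,0,8.4,8.5,-1.1,4.5,0,0,0,8.4,8.5,0,0,0,0,0,0,8.5,0,0,0,0,0,0,8.5,0,0,0,0,0,0,8.5]'

```text
time_s: 1.8
eef_pos: [0.5765, -0.0182, 0.2672]
ee_rot: [-0.0, 0.929, 0.37, -0.0]
contact_force: [-0.1, 1.3, -0.8]
grip_width: 0.0853
grip_force: 0.0
```

```bash
python3 - <<'E'
from h import *
from rig import *
s=observe();print(s["time_s"],s["eef_pos"],az(s),s["joint_pos"],s["contact_force"])
f=grab_frame("wrist");cv2.imwrite("pics/w1.png",f["img"][:,:,::-1])
w,x,y,z=s["ee_rot"]; M=np.eye(4);M[:3,:3]=Ro.from_quat([x,y,z,w]).as_matrix();M[:3,3]=s["eef_pos"]
C=M@f["T_tool_cam"]; print(f["T_tool_cam"].round(3).tolist())
f["R"]=C[:3,:3].T; f["t"]=-f["R"]@C[:3,3]
P=cloud(f);P[f["range_z"]==0]=np.nan
h=(abs(P[...,2]-.195)<.005)&(np.hypot(P[...,0]-.58,P[...,1]+.019)<.04)
ys,xs=np.nonzero(h);print(len(xs))
if len(xs): print(xs.mean(),ys.mean(),np.nanmedian(P[h],0),cv2.minAreaRect(onplane(f,np.c_[xs,ys],.195)[:,:2].astype(np.float32)*1000))
E
```

```text
1.8 [ 0.57647331 -0.0181812   0.26716649] (np.float64(-46.60146513005656), array([-9.79481552e-04,  5.61277553e-04, -9.99999363e-01])) [-1.48008755e-01  2.00336622e-01  3.37992923e-01  1.70950417e+00
  4.10697823e-04  2.23613618e+00] [-0.06741323  1.29078928 -0.77062703]
[[0.001, -0.953, -0.302, 0.077], [1.0, 0.0, 0.0, -0.002], [-0.0, -0.302, 0.953, -0.144], [0.0, 0.0, 0.0, 1.0]]
1956
281.0480572597137 220.32566462167688 [ 0.57715325 -0.01476945  0.19560009] ((576.6619873046875, -14.935321807861328), (33.109764099121094, 31.65155601501465), 44.60087203979492)
```

View pics/w1.png

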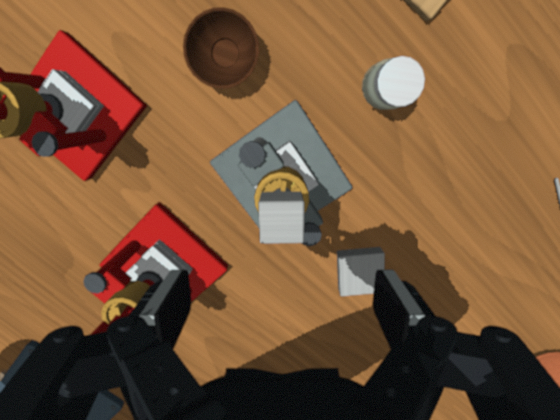

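The wrist view shows the head at (281,220), square to the fingers and centred between the pads (inner edges at about 188 and 375). The decoys are at the left; the jar, bowl and block are clear. I'll shift 2 mm along tool x, descend, then close to 36 mm.

Request:
drive_tool --steps '[0.2,0.1,3.8,0,0,0,8.5,0,0,3.8,0,0,0,8.5,0,0,3.8,0,0,0,8.5,0,0,0,0,0,0,6,0,0,0,0,0,0,5,0,0,0,0,0,0,4.2,0,0,0,0,0,0,3.6,0,0,0,0,0,0,3.6,0,0,0,0,0,0,3.6,0,0,0,0,0,0,3.6]'

```text
time_s: 2.85
eef_pos: [0.5803, -0.0169, 0.1568]
ee_rot: [-0.0, 0.929, 0.37, 0.002]
contact_force: [-2.6, 5.2, 3.9]
grip_width: 0.0359
grip_force: 2.5
```

```bash
cat > look.py <<'E'
import sys
from h import *
from rig import *
s=observe();print(round(s["time_s"],2),s["eef_pos"].round(4),"az",round(az(s)[0],1),"j",np.round(s["joint_pos"],2)[[0,5]],"F",np.round(s["contact_force"],1),"M",np.round(s["torque"],3),"grip",round(s["grip_width"],4),round(s["grip_force"],1))
f=grab_frame("scene");P=cloud(f);P[f["range_z"]==0]=np.nan
img=f["img"].astype(int);sat=img.max(2)-img.min(2)
# flat bright-grey patch near the screw axis between fingers
h=(np.hypot(P[...,0]-.580,P[...,1]+.018)<.022)&(P[...,2]>.165)&(P[...,2]<.21)&(sat<40)&(img.max(2)>120)
print(h.sum(),"z pct",np.nanpercentile(P[h][:,2],[10,50,80,90]).round(4) if h.sum() else None)
if len(sys.argv)>1: cv2.imwrite(f"pics/{sys.argv[1]}.png",cv2.resize(f["img"][150:290,170:330],(640,560),interpolation=2)[:,:,::-1])
E
python3 look.py s1
```

```text
2.85 [ 0.5803 -0.0169  0.1568] az -46.6 j [-0.15  2.24] F [-2.6  5.2  3.9] M [0.886 0.605 0.003] grip 0.0359 2.5
55 z pct [0.194  0.1956 0.1963 0.1967]
```

View pics/s1.png

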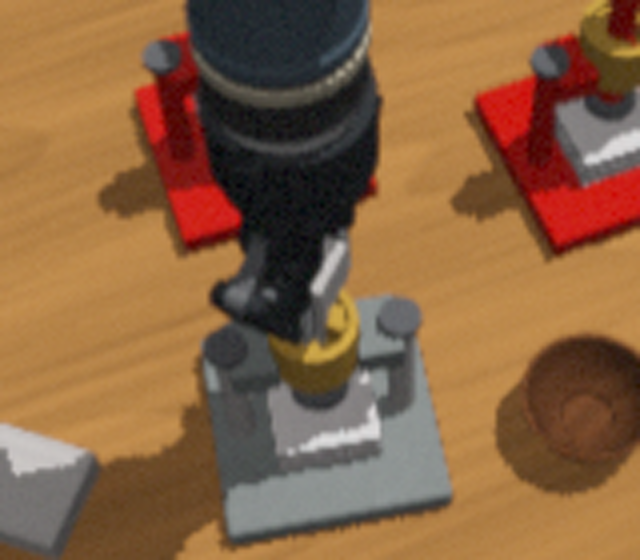

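The scene crop shows the fingers around the head (300,300). The sideways force of about -5.6 N along tool y says the hand is off to +y, so I'll shift back 2.5 mm. The z force is small.

Request:
drive_tool --steps '[0,-0.25,0,0,0,0,3.6,0,0,0,0,0,0,3.6,0,0,0,0,0,0,3.6]'

```text
time_s: 3.2
eef_pos: [0.5782, -0.0169, 0.1541]
ee_rot: [0.001, 0.929, 0.369, 0.001]
contact_force: [-0.5, -1.0, -0.1]
grip_width: 0.036
grip_force: 0.0
```

```bash
python3 look.py
```

```text
3.2 [ 0.5782 -0.0169  0.1541] az -46.7 j [-0.14  2.24] F [-0.5 -1.  -0.1] M [-0.01   0.045  0.009] grip 0.036 0.0
54 z pct [0.1934 0.1952 0.1961 0.1967]
```

Request:
drive_tool --steps '[0,0,0,0,0,-8,3.6,0,0,0,0,0,-8,3.6,0,0,0,0,0,-8,3.6,0,0,0,0,0,-8,3.6,0,0,0,0,0,0,3.6]'

```text
time_s: 3.75
eef_pos: [0.5775, -0.0166, 0.1532]
ee_rot: [0.0, 0.792, 0.611, -0.0]
contact_force: [0.1, 0.1, 0.6]
grip_width: 0.0364
grip_force: 0.3
```

```bash
python3 look.py
```

```text
3.75 [ 0.5775 -0.0166  0.1532] az -14.7 j [-0.14  1.68] F [0.1 0.1 0.6] M [ 0.027  0.104 -0.041] grip 0.0364 0.3
0 z pct None
```

Request:
drive_tool --steps '[0,0,0,0,0,-8,3.6,0,0,0,0,0,-8,3.6,0,0,0,0,0,-8,3.6,0,0,0,0,0,-8,3.6,0,0,0,0,0,0,3.6]'

```text
time_s: 4.3
eef_pos: [0.5772, -0.0165, 0.1532]
ee_rot: [-0.0, 0.594, 0.805, -0.0]
contact_force: [-0.7, 0.5, 0.1]
grip_width: 0.0364
grip_force: 0.6
```

```bash
sed -i 's/&(img.max(2)>120)/\&(img.max(2)>75)/' look.py && python3 look.py s2
```

```text
4.3 [ 0.5772 -0.0165  0.1532] az 17.2 j [-0.14  1.13] F [-0.7  0.5  0.1] M [ 0.046  0.28  -0.062] grip 0.0364 0.6
122 z pct [0.1737 0.1948 0.1959 0.1966]
```

View pics/s2.png

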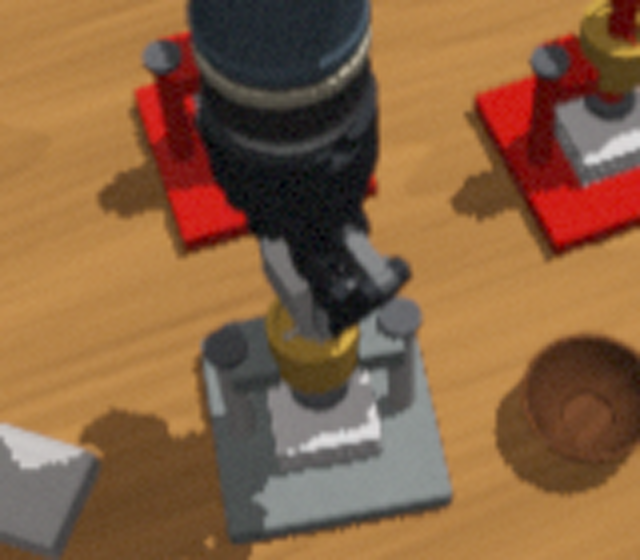

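The head is still at 0.195 (undropped) and turning freely; the crop shows the hand turned and the press unmoved. Continue backward.

Request:
drive_tool --steps '[0,0,0,0,0,-8,3.6,0,0,0,0,0,-8,3.6,0,0,0,0,0,-8,3.6,0,0,0,0,0,0,3.6]'

```text
time_s: 4.75
eef_pos: [0.5772, -0.0167, 0.1532]
ee_rot: [-0.0, 0.414, 0.91, -0.0]
contact_force: [-1.4, 0.3, 0.6]
grip_width: 0.0361
grip_force: 0.8
```

```bash
python3 look.py
```

```text
4.75 [ 0.5772 -0.0167  0.1532] az 41.1 j [-0.14  0.71] F [-1.4  0.3  0.6] M [-0.061  0.35  -0.006] grip 0.0361 0.8
221 z pct [0.1741 0.1943 0.1959 0.1964]
```

Request:
drive_tool --steps '[0,0,0,0,0,-8,3.6,0,0,0,0,0,-8,3.6,0,0,0,0,0,-8,3.6,0,0,0,0,0,0,3.6]'

```text
time_s: 5.2
eef_pos: [0.5773, -0.0168, 0.1531]
ee_rot: [-0.0, 0.216, 0.976, -0.0]
contact_force: [-1.9, -1.0, 0.7]
grip_width: 0.0359
grip_force: 0.8
```

```bash
python3 look.py
```

```text
5.2 [ 0.5773 -0.0168  0.1531] az 65.1 j [-0.14  0.29] F [-1.9 -1.   0.7] M [-0.158  0.349 -0.084] grip 0.0359 0.8
281 z pct [0.175  0.1944 0.1961 0.1967]
```

Request:
drive_tool --steps '[0,-0.1,0,0,0,-8,3.6,0,0,0,0,0,-8,3.6,0,0,0,0,0,0,3.6]'

```text
time_s: 5.55
eef_pos: [0.5776, -0.0173, 0.1532]
ee_rot: [0.0, 0.078, 0.997, 0.0]
contact_force: [-0.2, 0.0, 0.5]
grip_width: 0.036
grip_force: 0.0
```

```bash
python3 look.py
```

```text
5.55 [ 0.5776 -0.0173  0.1532] az 81.1 j [-0.15  0.01] F [-0.2  0.   0.5] M [-0.017  0.002 -0.007] grip 0.036 0.0
277 z pct [0.1747 0.1945 0.196  0.1967]
```

Request:
drive_tool --steps '[0,0,0,0,0,-8,3.6,0,0,0,0,0,-8,3.6,0,0,0,0,0,0,3.6]'

```text
time_s: 5.9
eef_pos: [0.5775, -0.0172, 0.1532]
ee_rot: [0.0, -0.062, 0.998, 0.0]
contact_force: [-0.6, 0.1, 0.4]
grip_width: 0.0361
grip_force: 0.1
```

```bash
python3 look.py s3
```

```text
5.9 [ 0.5775 -0.0172  0.1532] az 97.1 j [-0.15 -0.27] F [-0.6  0.1  0.4] M [0.073 0.048 0.023] grip 0.0361 0.1
258 z pct [0.1725 0.1884 0.1899 0.1907]
```

View pics/s3.png

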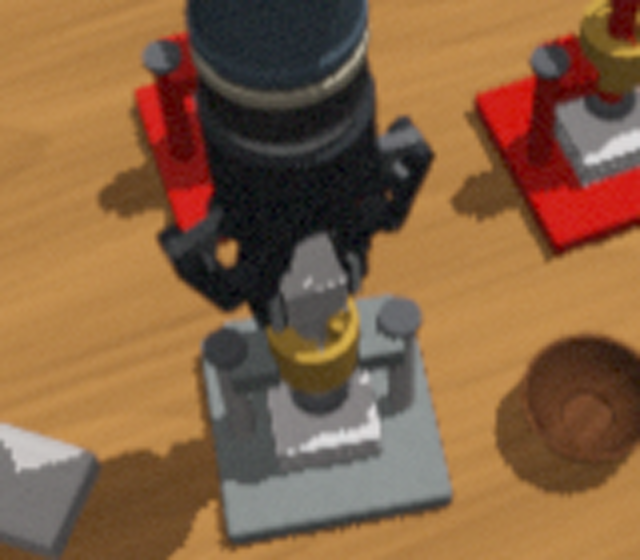

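The screw has dropped: head top went from 0.196 to 0.190 (6 mm), and the crop shows the head (315,280) lower in the boss. Now forward, still with play, lowering the hand slightly as it sinks.

Request:
drive_tool --steps '[0,0,0,0,0,8,3.6,0,0,0,0,0,8,3.6,0,0,0,0,0,8,3.6,0,0,0.1,0,0,8,3.6,0,0,0,0,0,8,3.6,0,0,0.1,0,0,8,3.6,0,0,0,0,0,0,3.6]'

```text
time_s: 6.65
eef_pos: [0.5777, -0.0174, 0.1522]
ee_rot: [0.001, 0.35, 0.937, 0.0]
contact_force: [0.0, 0.6, 0.2]
grip_width: 0.0364
grip_force: 0.0
```

```bash
python3 look.py
```

```text
6.65 [ 0.5777 -0.0174  0.1522] az 49.1 j [-0.15  0.57] F [0.  0.6 0.2] M [-0.029 -0.002 -0.032] grip 0.0364 0.0
239 z pct [0.1715 0.1885 0.1896 0.1901]
```

Request:
drive_tool --steps '[0,0,0,0,0,8,3.6,0,0,0,0,0,8,3.6,0,0,0.1,0,0,8,3.6,0,0,0,0,0,8,3.6,0,0,0.1,0,0,8,3.6,0,0,0,0,0,8,3.6,0,0,0,0,0,8,3.6,0,0,0.1,0,0,8,3.6,0,0,0,0,0,8,3.6,0,0,0,0,0,8,3.6,0,0,0,0,0,0,3.6]'

```text
time_s: 7.8
eef_pos: [0.5771, -0.0173, 0.1485]
ee_rot: [0.0, 0.869, 0.495, 0.0]
contact_force: [-0.1, 0.9, 0.6]
grip_width: 0.0361
grip_force: 0.3
```

```bash
python3 look.py
```

```text
7.8 [ 0.5771 -0.0173  0.1485] az -30.7 j [-0.15  1.96] F [-0.1  0.9  0.6] M [-0.002  0.148  0.008] grip 0.0361 0.3
56 z pct [0.1719 0.1864 0.1878 0.1886]
```

Request:
drive_tool --steps '[0,0,0,0,0,8.4,3.6,0,0,0,0,0,8.4,3.6,0,0,0,0,0,8.4,3.6,0,0,0,0,0,8.4,3.6,0,0,0,0,0,8.4,3.6,0,0,0,0,0,8.4,3.6,0,0,0,0,0,8.4,3.6,0,0,0,0,0,0,3.6,0,0,0,0,0,0,3.6]'

```text
time_s: 8.75
eef_pos: [0.5772, -0.0172, 0.148]
ee_rot: [-0.0, 1.0, 0.007, -0.0]
contact_force: [0.6, 0.5, 0.5]
grip_width: 0.0361
grip_force: 0.1
```

```bash
python3 look.py s4
```

```text
8.75 [ 0.5772 -0.0172  0.148 ] az -89.2 j [-0.15  2.98] F [0.6 0.5 0.5] M [ 0.022  0.051 -0.047] grip 0.0361 0.1
244 z pct [0.1727 0.1853 0.1865 0.1873]
```

Request:
drive_tool --steps '[0,0,0,0,0,0,8.5,0,0,0,0,0,0,8.5,0,0,0,0,0,0,8.5,0,0,0,0,0,0,8.5,0,0,0,0,0,0,8.5]'

```text
time_s: 9.3
eef_pos: [0.5771, -0.0173, 0.1484]
ee_rot: [0.0, 1.0, 0.005, 0.0]
contact_force: [-0.4, -0.2, 1.1]
grip_width: 0.0852
grip_force: 0.0
```

```bash
python3 look.py
```

```text
9.3 [ 0.5771 -0.0173  0.1484] az -89.5 j [-0.15  2.99] F [-0.4 -0.2  1.1] M [-0.04  -0.043 -0.028] grip 0.0852 0.0
272 z pct [0.1728 0.1856 0.1867 0.1873]
```

Opened; the screw has sunk 3.5 mm as expected. Turning the open hand back about 190° for the regrasp.

Request:
drive_tool --steps '[0,0,0,0,0,-8.5,8.5,0,0,0,0,0,-8.5,8.5,0,0,0,0,0,-8.5,8.5,0,0,0,0,0,-8.5,8.5,0,0,0,0,0,-8.5,8.5,0,0,0,0,0,-8.5,8.5,0,0,0,0,0,-8.5,8.5,0,0,0,0,0,-8.5,8.5,0,0,0,0,0,-8.5,8.5,0,0,0,0,0,-8.5,8.5,0,0,0,0,0,-8.5,8.5]'

```text
time_s: 10.45
eef_pos: [0.5771, -0.0173, 0.1483]
ee_rot: [-0.0, 0.679, 0.734, -0.0]
contact_force: [-0.4, -0.4, 0.5]
grip_width: 0.0849
grip_force: 0.0
```

Request:
drive_tool --steps '[0,0,0,0,0,-8.5,8.5,0,0,0,0,0,-8.5,8.5,0,0,0,0,0,-8.5,8.5,0,0,0,0,0,-8.5,8.5,0,0,0,0,0,-8.5,8.5,0,0,0,0,0,-8.5,8.5,0,0,0,0,0,-8.5,8.5,0,0,0,0,0,-8.5,8.5,0,0,0,0,0,-8.5,8.5,0,0,0,0,0,-8.5,8.5,0,0,0,0,0,-8.5,8.5,0,0,0,0,0,0,8.5]'

```text
time_s: 11.65
eef_pos: [0.5771, -0.0173, 0.1483]
ee_rot: [-0.0, -0.066, 0.998, 0.0]
contact_force: [0.0, 0.1, -1.1]
grip_width: 0.0847
grip_force: 0.0
```

Request:
drive_tool --steps '[0,0,0,0,0,0,6,0,0,0,0,0,0,5,0,0,0,0,0,0,4.3,0,0,0,0,0,0,3.6,0,0,0,0,0,0,3.6,0,0,0,0,0,0,3.6]'

```text
time_s: 12.25
eef_pos: [0.5771, -0.0173, 0.1483]
ee_rot: [-0.0, -0.066, 0.998, -0.0]
contact_force: [0.1, -0.2, 0.0]
grip_width: 0.0361
grip_force: 0.0
```

```bash
python3 look.py s5
```

```text
12.25 [ 0.5771 -0.0173  0.1483] az 97.5 j [-0.15 -0.28] F [ 0.1 -0.2  0. ] M [-0.008 -0.029 -0.012] grip 0.0361 0.0
236 z pct [0.1715 0.1856 0.1868 0.1874]
```

View pics/s5.png

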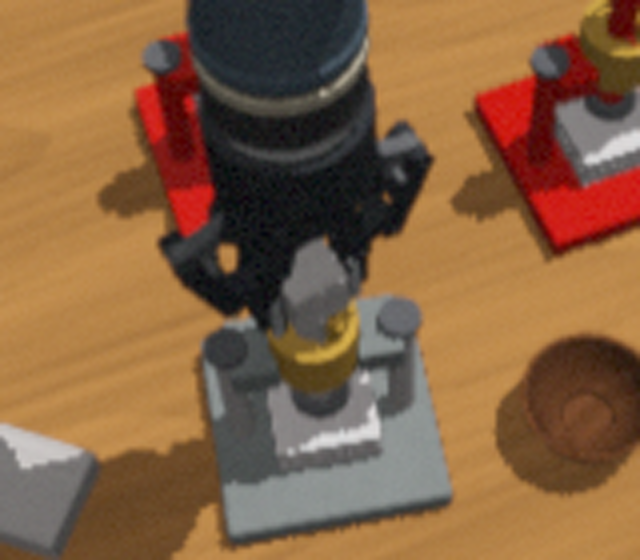

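The fingers are round the head again (crop (310,285)), and the head's height is unchanged. Turning forward another ~176°.

Request:
drive_tool --steps '[0,0,0,0,0,8.4,3.6,0,0,0,0,0,8.4,3.6,0,0,0.1,0,0,8.4,3.6,0,0,0,0,0,8.4,3.6,0,0,0,0,0,8.4,3.6,0,0,0,0,0,8.4,3.6,0,0,0.1,0,0,8.4,3.6,0,0,0,0,0,8.4,3.6,0,0,0,0,0,8.4,3.6,0,0,0,0,0,8.4,3.6,0,0,0,0,0,0,3.6]'

```text
time_s: 13.4
eef_pos: [0.5771, -0.0172, 0.1463]
ee_rot: [-0.0, 0.619, 0.786, 0.0]
contact_force: [-0.2, 0.3, 0.0]
grip_width: 0.0364
grip_force: 0.0
```

```bash
python3 look.py
```

```text
13.4 [ 0.5771 -0.0172  0.1463] az 13.5 j [-0.15  1.19] F [-0.2  0.3  0. ] M [0.002 0.005 0.047] grip 0.0364 0.0
87 z pct [0.1762 0.1836 0.1849 0.1854]
```

Request:
drive_tool --steps '[0,0,0.1,0,0,8.4,3.6,0,0,0,0,0,8.4,3.6,0,0,0,0,0,8.4,3.6,0,0,0,0,0,8.4,3.6,0,0,0,0,0,8.4,3.6,0,0,0,0,0,8.4,3.6,0,0,0,0,0,8.4,3.6,0,0,0,0,0,8.4,3.6,0,0,0,0,0,8.4,3.6,0,0,0,0,0,8.4,3.6,0,0,0,0,0,8.4,3.6,0,0,0,0,0,0,3.6]'

```text
time_s: 14.65
eef_pos: [0.5768, -0.0173, 0.1448]
ee_rot: [-0.0, 0.995, 0.098, -0.0]
contact_force: [0.3, -0.1, 0.5]
grip_width: 0.0354
grip_force: 0.0
```

```bash
python3 look.py
```

```text
14.65 [ 0.5768 -0.0173  0.1448] az -78.7 j [-0.15  2.8 ] F [ 0.3 -0.1  0.5] M [ 0.047 -0.031 -0.013] grip 0.0354 0.0
209 z pct [0.172  0.1819 0.1831 0.1835]
```

Request:
drive_tool --steps '[0,0,0,0,0,8,3.6,0,0,0,0,0,0,3.4,0,0,0,0,0,0,3.2,0,0,0,0,0,0,3,0,0,0,0,0,0,2.8,0,0,0,0,0,0,2.8,0,0,0,0,0,0,2.8,0,0,0,0,0,0,2.8]' --grip_force 30

```text
time_s: 15.5
eef_pos: [0.5768, -0.0172, 0.1452]
ee_rot: [-0.0, 1.0, 0.028, -0.0]
contact_force: [-2.5, 1.8, 1.0]
grip_width: 0.0345
grip_force: 27.9
```

```bash
python3 look.py s6
```

```text
15.5 [ 0.5768 -0.0172  0.1452] az -86.8 j [-0.15  2.94] F [-2.5  1.8  1. ] M [ 0.257  0.411 -0.013] grip 0.0345 27.9
235 z pct [0.1716 0.1815 0.1827 0.1832]
```

View pics/s6.png

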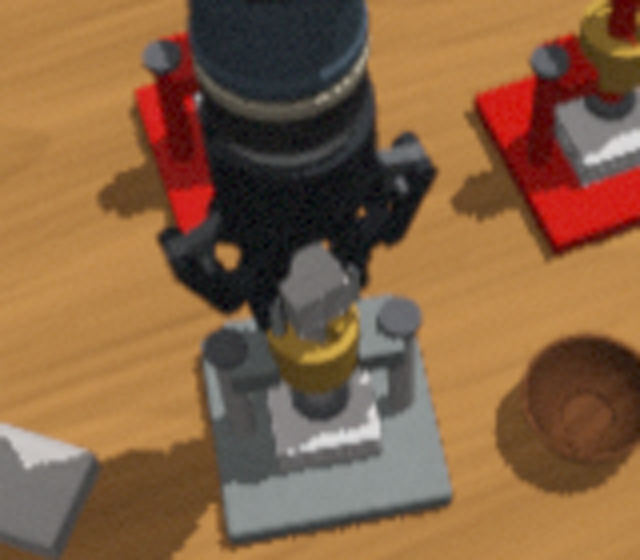

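The final view shows the head (315,285) gripped at 28 N. The head top is 7.2 mm below the drop height, so the centre is about 34.8 mm above the rim and the turn is about 5.6–6.0 rad. The bystanders are untouched. Handing in.

```bash
python3 -c "
from rig import *
print(job_done())"
```

```text
the job is handed in; nothing more can be done
None
```

I handed the job in with the screw dropped into its thread, turned forward about one turn (roughly 5.6–6.0 rad) and still gripped at 28 N, head centre about 34.8 mm above the rim by my camera measurements; the hand-in call gave no verdict.

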